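# Put the wax scraper away in its slotted block

### The job

The wax scraper was left with its handle shoved under the low bottle riser. Draw it right out by its blade and lay it down, let go, on the open bench; then take it again by the handle and slide the blade into the slot of the wooden holder until it is fully home against the stop at the slot's end, handle sticking out, and let go. Leave the bottles, the jar and the beaker standing where they are.

Things in the scene. Friction and masses are not known exactly. Their poses are not given: they have to be found in the camera images.
- scraper: Loose wax scraper, about 80 g: flat grey plastic blade 94 long x 46 wide x 5 thick, dark wooden handle 120 x 26 x 14 in line, on one mid-plane. It lies level on the handle's flat side, the blade 4.5 mm off the bench. Origin: at the shoulder where handle meets blade, level with the handle's underside, 7 mm below mid-plane. +x runs to the blade's end, z up. Balances 25 mm behind the shoulder.
- scraper_tip (a point): Middle of the blade's square end, on the mid-plane, 94 mm along +x from the shoulder; axes as the scraper's. At the start the blade points roughly at the robot and some 72 to 86 mm of it sticks out in front of the riser; the rest and the handle are under it.
- scraper_end (a point): Middle of the handle's butt end, on the mid-plane, 120 mm along -x from the shoulder.
- riser: Fixed low wooden step with a paper top, 160 deep (x) x 180 wide (y) x 48 high, open at front and back: a board 13 thick over a gap 35 high and 156 wide between two end panels. Origin on the bench under its centre; its front edge, towards the robot, lies 80 mm along -x. Two small amber bottles stand on it.
- holder: Fixed light wooden block, 147 long (x) x 80 wide (y) x 50 high; origin on the bench under its centre. A flat level slot 52 wide x 10 high x 90 deep runs into it along +x to a stop; a window 22 wide along its roof shows the blade. Before the mouth, towards the robot, is a sill 45 long, its top 25.5 mm above the bench, 4.5 mm below the slot's floor: the home scraper's handle rests level on it.
- holder_mouth (a point): Centre of the slot's opening, 28.5 mm along -x from the holder's origin, 35 mm above the bench; x points into the slot (stop at x = 90 mm), y across it, z up. With the blade home the shoulder is 4 mm outside the mouth; the handle is too thick to enter.
- reagent0: Bystander: loose amber bottle, 42 diameter x 85 high, near one side of the riser's top. Origin under its centre.
- reagent1: Bystander: loose amber bottle, 42 diameter x 85 high, near the other side of the riser's top. Origin under its centre.
- jar: Bystander: loose amber jar, 56 diameter x 90 high, on the bench between riser and holder, at the back. Origin under its centre.
- beaker: Bystander: loose glass beaker, 70 diameter x 90 high, on the bench at the far left. Origin under its centre.
There are look-alikes about, which are no part of the job. Of the things that look like the riser, the largest one is meant.

How it is judged:
On the way:
1. the scraper is wholly out from under the riser (its handle's butt end in front of the riser's front edge) and lies flat on the bench, let go (x of scraper_end in the frame of riser below -0.08 m and height (world z) of scraper below 0.006 m and angle between scraper's own z axis and vertical below 0.1 rad and contact force between the fingers and scraper below 0.1 N and linear speed of scraper below 0.02 m/s), for 0.2 s.
At the end, for the whole second after the job is handed in: The blade is in the holder's slot with its end within 7 mm of the stop (at least 83 of 90 mm deep) and within 6 mm of the slot's centre line and mid-height, the scraper lies in line with the slot within 0.1 rad and flat within 0.12 rad, at rest (x of scraper_tip in the frame of holder_mouth above 0.083 m and y of scraper_tip in the frame of holder_mouth between -0.006 and 0.006 m and z of scraper_tip in the frame of holder_mouth between -0.006 and 0.006 m and angle between the x axis of scraper and the x axis of holder, either way round below 0.1 rad and angle between the z axis of scraper and the z axis of holder, either way round below 0.12 rad and linear speed of scraper below 0.02 m/s); the robot touches nothing.
It fails at once if the small bottle on the riser is pushed more than 30 mm from its place or tipped over (distance of reagent0 from where it was at the start of the episode above 0.03 m or angle between reagent0's own z axis and vertical above 0.5 rad).
It fails at once if the small bottle on the riser is pushed more than 30 mm from its place or tipped over (distance of reagent1 from where it was at the start of the episode above 0.03 m or angle between reagent1's own z axis and vertical above 0.5 rad).
It fails at once if the jar is pushed more than 30 mm from its place or tipped over (distance of jar from where it was at the start of the episode above 0.03 m or angle between jar's own z axis and vertical above 0.5 rad).
It fails at once if the beaker is pushed more than 30 mm from its place or tipped over (distance of beaker from where it was at the start of the episode above 0.03 m or angle between beaker's own z axis and vertical above 0.5 rad).
It also fails if it takes over 59 s, if anything falls off the work surface, if the arm or the gripper's body presses on something with over 40 N, if the wrist force passes 120 N, or if a joint passes its speed limit or range.

### The arm

A 7-joint arm with a two-finger parallel gripper is mounted at the origin on the work surface. World frame = base frame: x ahead of the robot, y to its left, z up, the work surface at z = 0. Lengths are in m, angles in rad, forces in N, time in s.
With the tool pointing down it reaches from about 0.425 to 1.025 m from the base axis. Payload 3.6 kg.
Tool frame: the origin (TCP) lies on the centre line of the jaws, within the pads' length; the fingertips stand 19 mm ahead of it and the grasp point (between the pads) is the TCP; z points along the fingers, y is the line along which they close (so a half turn about z gives the same grasp; the last joint's range is limited). The gripper opens to 85 mm and grips with 20 to 120 N. Pads are 22 mm wide; open, the fingers measure 114 mm over their backs; the gripper's body (76 mm by 85 mm) begins 54 mm behind the grasp point. The pads swing forward as they close: fully open they stand 13 mm farther back than shut.
Start: joints at [-1.377, 0.591, 0.048, 1.609, -0.033, 0.943, -0.034], TCP at [0.206, 0.695, 0.226] pointing down, gripper open.
Joint ranges: [-2.69, 2.69], [-0.47, 2.24], [-1.27, 1.36], [0.19, 2.51], [-1.53, 4.68], [0.08, 2.07], [-3.09, 3.09]. Speed limits (rad/s): [2.57, 2.57, 3.14, 3.14, 3.14, 3.14, 3.14].

### API

Orientations are given as a 3x3 rotation matrix whose columns are the frame's x, y, z axes.
In Python, from rig import get_obs, capture, job_done gives the robot as it stands.
- The arm moves only by the tool carry_out, never from a script. Its argument "rows" is a list of rows, each a list of 7 numbers: the turn, a rotation vector about the tool's x, y, z as a fraction of full scale, then the shift along the tool's x, y, z as a fraction of full scale, then the finger opening in mm, from 0 to 85.4. A call has 1 to 12 rows; each row is the pose to reach, as a shift and turn from the pose commanded when the call began, along the tool's axes at that moment; what a row does not reach only later rows make up. Full scale, the value 1, is 600 mm for a shift and 30 degrees for a turn. A row lasts 1/8 s, in which the tool goes at most 62.5 mm and 10.7 degrees, less where a joint would pass 70% of its speed; a pose out of reach is approached as far as the arm can. A call with a number of a shift or a turn outside -1 to 1 is refused whole. A call with a gripper value outside its range is refused whole. The fingers move at their own pace and stop on an object; "newtons" is the grip in N (left out, the last holds). Time passes only in rows, so rows that repeat a pose let the fingers close. It gives the time, the measured TCP pose, the force, the opening and the grip force at its end, in the units of the state.
- get_obs(): the state, without advancing time (a new reading comes with each control period).
- capture(name): name is "scene" or "top"; returns a dict with "image" (480x640x3 uint8, blue, green, red), "camera_matrix" (3x3 intrinsics, pixels), "dist_coeffs" ([k1, k2, p1, p2, k3] as OpenCV has them; the pictures are not rectified), "cam_to_world" (4x4, takes a point from camera to world coordinates). Camera axes: x right, y up, looking along -z (the intrinsics and any distortion apply to the point x, -y, -z); pixel columns grow to the right and rows downward; lengths in m; the calibration is good to about 2 mm. A picture is of the moment at which its call begins. There is no depth.
- job_done(): hands the job in; it is judged then, once.
The state is a dict: "t": time; "joint_positions": joint angles; "qd": joint speeds; "joint_torque": joint torques, N m; "tool_pos": TCP position; "eef_rot": TCP orientation; "ft_force": force on the tool from outside, world axes, zero at the start; "ft_torque": the same for the moment, N m; "grip_width": opening from 0.0 (shut) to 1.0 (fully open); "gripper_force": force on a finger pad.
Only numpy, scipy, OpenCV 4.12 (cv2) and the standard library are available. Lean on these libraries where they do the work, as an engineer would, in place of code of your own. Each camera call takes 0.05 s, during which the arm holds its last target. There are 200 camera calls.

## Working session

There is one attempt and no reset: what is moved stays moved. The work goes in short steps, Python scripts to look and compute and a tool call to move; the robot and the scene stay as the last step left them, time stands still between calls to the robot, and variables do not carry over. Pictures are saved under pics/ and viewed, at most 10 in all, crops included, and the job is handed in when it is done.

Besides the shell and the picture viewer there is one more tool, called after ">>>" by a JSON object that holds its "op" and its "data". carry_out: Moves the arm, as the interface text tells. Shift numbers are shares of 600 mm and turn numbers shares of 30 degrees, none past 1 either way. Its arguments: {"type":"object","properties":{"rows":{"type":"array"},"newtons":{"type":"number"}},"required":["rows"]}

```bash
mkdir -p pics; ls; python3 - <<'E'
from rig import *
import cv2,numpy as np
np.set_printoptions(precision=4,suppress=True)
o=get_obs();print(o)
for n in("scene","top"):
    c=capture(n);cv2.imwrite(f"pics/{n}0.png",c["image"]);print(n,c["camera_matrix"],c["dist_coeffs"],c["cam_to_world"])
E
```

```text
pics
{'t': 0.0, 'joint_positions': array([-1.3765,  0.5921,  0.0483,  1.6099, -0.0333,  0.9427, -0.0337]), 'qd': array([ 0.0013,  0.0003,  0.0002,  0.0008,  0.0007, -0.0011, -0.002 ]), 'joint_torque': array([ -0.0012, -54.8689,   1.5461, -19.8121,   0.0094,   0.0088,
         0.    ]), 'tool_pos': array([0.2055, 0.6944, 0.225 ]), 'eef_rot': array([[-0.9589,  0.2838, -0.0005],
       [ 0.2838,  0.9589, -0.0022],
       [-0.0001, -0.0022, -1.    ]]), 'ft_force': array([ 0.9146, -0.0255, -0.6278]), 'ft_torque': array([-0.0263, -0.0336,  0.0309]), 'gripper_force': 0.0, 'grip_width': 1.0017190709626544}
scene [[523.7273   0.     308.4868]
 [  0.     523.7273 240.6854]
 [  0.       0.       1.    ]] [-0.0175  0.      0.      0.      0.    ] [[-0.3282 -0.5505  0.7676  1.4251]
 [ 0.9445 -0.1802  0.2746  0.3549]
 [-0.0128  0.8152  0.5791  0.6693]
 [ 0.      0.      0.      1.    ]]
top [[576.2911   0.     316.2912]
 [  0.     576.2911 236.938 ]
 [  0.       0.       1.    ]] [-0.0589  0.      0.      0.      0.    ] [[-0.0175  0.989  -0.147   0.412 ]
 [-0.9998 -0.016   0.0113  0.0791]
 [ 0.0088  0.1472  0.9891  1.4916]
 [ 0.      0.      0.      1.    ]]
```

View pics/top0.png

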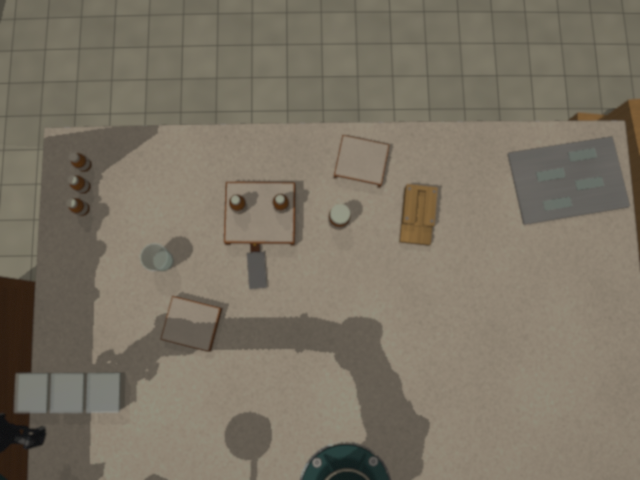

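View pics/scene0.png

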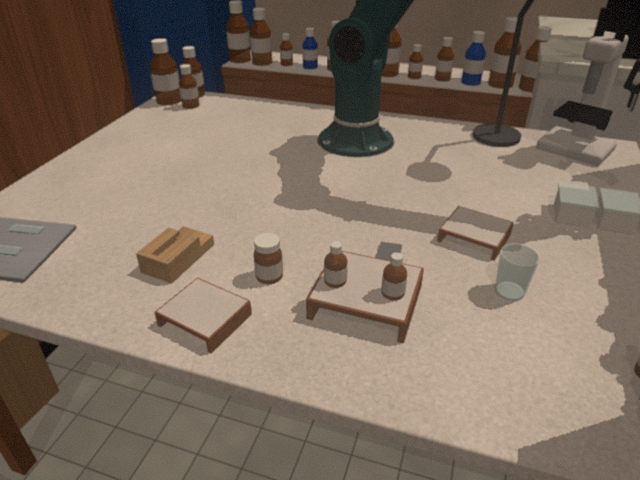

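Top view: riser at (260,212) with two bottles, the blade at (257,270) pointing down at the robot, jar (340,215), beaker (158,258), and holder (420,214) with its sill and mouth at the lower end. The small step look-alikes are at (362,160) and (191,323). The scene view shows the holder at (175,253), and the blade peeking out at (389,250).

```bash
cat >h.py <<'E'
import cv2,numpy as np
from rig import *
np.set_printoptions(precision=4,suppress=True)
def ray(c,uv):
    uv=np.asarray(uv,float).reshape(-1,1,2)
    p=cv2.undistortPoints(uv,c["camera_matrix"],c["dist_coeffs"]).reshape(-1,2)
    d=np.c_[p[:,0],-p[:,1],-np.ones(len(p))]
    T=c["cam_to_world"];return T[:3,3],d@T[:3,:3].T
def onz(c,uv,z):
    o,d=ray(c,uv);return o+d*((z-o[2])/d[:,2])[:,None]
def pix(c,P):
    T=c["cam_to_world"];q=(np.atleast_2d(P)-T[:3,3])@T[:3,:3];q=q*[1,-1,-1]
    return cv2.projectPoints(q,np.zeros(3),np.zeros(3),c["camera_matrix"],c["dist_coeffs"])[0].reshape(-1,2)
def rect(c,mask,z):
    """largest blob -> world contour on plane z -> minAreaRect (mm)"""
    cs=cv2.findContours(mask,cv2.RETR_EXTERNAL,cv2.CHAIN_APPROX_NONE)[0]
    k=max(cs,key=cv2.contourArea)
    w=onz(c,k.reshape(-1,2),z)[:,:2].astype(np.float32)*1000
    r=cv2.minAreaRect(w);return r,cv2.boxPoints(r),k
E
python3 - <<'E'
from h import *
c=capture("top");im=c["image"]
def crop(x0,y0,x1,y1):return cv2.resize(im[y0:y1,x0:x1],None,fx=5,fy=5,interpolation=cv2.INTER_CUBIC)
cv2.imwrite("pics/cr.png",np.hstack([crop(218,175,300,295),crop(385,175,450,295)]))
hsv=cv2.cvtColor(im,cv2.COLOR_BGR2HSV)
print(hsv[270,257],hsv[270,300],hsv[240,420],hsv[215,410],hsv[330,190])
b,g,r=[im[...,i].astype(int) for i in range(3)]
m=((b>=r-4)&(g<140)).astype(np.uint8)*255
w=np.zeros_like(m);w[246:300,235:285]=255;m&=w
print("blade",*rect(c,m,.0095)[:2])
h=((hsv[...,1]>85)).astype(np.uint8)*255
w[:]=0;w[175:255,390:450]=255;h&=w
R=rect(c,h,.0);print("holder px",cv2.boundingRect(R[2]), cv2.boxPoints(cv2.minAreaRect(R[2])))
for z in(.0255,.05):print(z,rect(c,h,z)[:2])
cv2.imwrite("pics/m.png",m|h)
E
```

```text
[15 18 86] [ 18  49 146] [ 17 135 121] [ 17 134 126] [17 46 99]Traceback (most recent call last):
  File "<stdin>", line 10, in <module>
  File "h.py", line 17, in rect
    k=max(cs,key=cv2.contourArea)
ValueError: max() iterable argument is empty
```

View pics/cr.png

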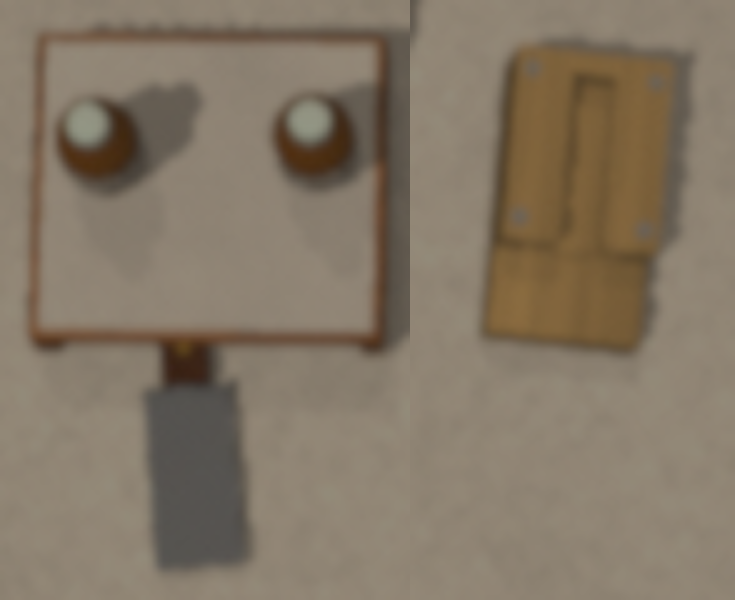

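The crop shows the grey blade (crop columns 147–250, rows 385–568), with a bit of dark handle behind it up to the riser's edge. The holder's block, window (595,160) and sill (565,300) are clear, mouth edge at crop row ~245.

```bash
cat >m1.py <<'E'
from h import *
c=capture("top");im=c["image"]
hsv=cv2.cvtColor(im,cv2.COLOR_BGR2HSV)
def win(m,x0,y0,x1,y1):
    w=np.zeros(m.shape,np.uint8);w[y0:y1,x0:x1]=m[y0:y1,x0:x1].astype(np.uint8)*255;return w
m=win((hsv[...,1]<34)&(hsv[...,2]<115),235,246,285,300)
print("blade",*rect(c,m,.0095)[:2])
h=win((hsv[...,1]>90),390,175,450,255)
R=rect(c,h,0.);k=R[2].reshape(-1,2)
print("holder px box",cv2.boxPoints(cv2.minAreaRect(R[2])))
E
python3 - <<'E'
from m1 import *
# holder corners read from crop: crop px -> image px (crop scale 5, right crop starts col 410 <-> 385)
f=lambda a:[[385+(x-410)/5-.4,175+y/5-.4] for x,y in a]
top=onz(c,f([(515,45),(677,57),(660,255),(497,240)]),.05);print("top",top)
sill=onz(c,f([(484,336),(634,352)]),.0255);print("sill",sill)
winp=onz(c,f([(575,75),(614,77),(603,252),(563,247)]),.05);print("win",winp)
g=lambda a:[[218+x/5-.4,175+y/5-.4] for x,y in a]
print("riser",onz(c,g([(40,36),(384,38),(380,338),(33,338)]),.048))
for T,n in((top,"top"),(sill,"sill")):print(n,[np.linalg.norm(np.diff(T[[i,(i+1)%len(T)]],axis=0)) for i in range(len(T))])
print("blade crop",onz(c,g([(147,388),(235,383),(250,562),(158,569)]),.012))
print("handle",onz(c,g([(163,345),(212,345),(165,385),(212,385)]),.014))
print("jar/beaker", onz(c,[[340,215],[158,258]],.09))
E
```

```text
blade ((549.0001831054688, 218.07769775390625), (91.53739166259766, 44.31373977661133), 3.93403959274292) [[501.8192 237.0423]
 [504.8595 192.8329]
 [596.1812 199.1131]
 [593.1409 243.3225]]
holder px box [[399.0198 241.802 ]
 [404.8812 183.1881]
 [438.0495 186.5049]
 [432.1881 245.1188]]
top [[ 0.7614 -0.1695  0.05  ]
 [ 0.7539 -0.2531  0.05  ]
 [ 0.6507 -0.2392  0.05  ]
 [ 0.6597 -0.1561  0.05  ]]
sill [[ 0.6139 -0.1514  0.0255]
 [ 0.6043 -0.2287  0.0255]]
win [[ 0.7451 -0.1999  0.05  ]
 [ 0.7438 -0.22    0.05  ]
 [ 0.6527 -0.2101  0.05  ]
 [ 0.6556 -0.1897  0.05  ]]
riser [[0.7737 0.2933 0.048 ]
 [0.7697 0.1164 0.048 ]
 [0.6141 0.1202 0.048 ]
 [0.617  0.2958 0.048 ]]
top [np.float64(0.08392247745280197), np.float64(0.10416995962333034), np.float64(0.08359934957538541), np.float64(0.10253445951401298)]
sill [np.float64(0.07790348639394282), np.float64(0.07790348639394282)]
blade crop [[0.595  0.242  0.012 ]
 [0.5969 0.1965 0.012 ]
 [0.5043 0.1893 0.012 ]
 [0.5015 0.2365 0.012 ]]
handle [[0.617  0.2335 0.014 ]
 [0.6166 0.2082 0.014 ]
 [0.5962 0.2325 0.014 ]
 [0.5958 0.2082 0.014 ]]
jar/beaker [[0.6743 0.0035 0.09  ]
 [0.5745 0.4519 0.09  ]]
```

```bash
cat >mv.py <<'E'
from h import *
from scipy.spatial.transform import Rotation as R
def yawrot(psi):  # tool down, tool y at angle psi (deg)
    a=np.radians(psi);y=np.array([np.cos(a),np.sin(a),0]);z=np.array([0,0,-1.]);return np.c_[np.cross(y,z),y,z]
def rows(targets,o=None):
    o=o or get_obs();p=o["tool_pos"];E=o["eef_rot"]
    print("now",p,"psi",np.degrees(np.arctan2(E[1,1],E[0,1])),"t",o["t"],"q7",o["joint_positions"][6])
    for x,y,z,psi in targets:
        r=R.from_matrix(E.T@yawrot(psi)).as_rotvec()/np.radians(30);s=E.T@(np.array([x,y,z])-p)/.6
        print(np.round(np.r_[r,s],4))
E
python3 -c "
from mv import *
rows([(.546,.2178,.2,94),(.546,.2178,.06,94)])"
```

```text
now [0.2056 0.6947 0.2255] psi 73.51586359375683 t 0.2 q7 -0.03368886717319585
[-0.0028 -0.0003 -0.6828 -0.7695 -0.6011  0.0434]
[-0.0028 -0.0003 -0.6828 -0.7695 -0.6008  0.2767]
```

>>> {"op": "carry_out", "data": {"rows": [[0,0,-0.34,-0.385,-0.3,0.02,85],[-0.003,0,-0.683,-0.77,-0.601,0.043,75],[-0.003,0,-0.683,-0.77,-0.601,0.043,65],[-0.003,0,-0.683,-0.77,-0.601,0.043,65],[-0.003,0,-0.683,-0.77,-0.601,0.043,65],[-0.003,0,-0.683,-0.77,-0.601,0.043,65],[-0.003,0,-0.683,-0.77,-0.601,0.043,65],[-0.003,0,-0.683,-0.77,-0.601,0.043,65],[-0.003,0,-0.683,-0.77,-0.601,0.043,65],[-0.003,0,-0.683,-0.77,-0.601,0.043,65],[-0.003,0,-0.683,-0.77,-0.601,0.043,65],[-0.003,0,-0.683,-0.77,-0.601,0.043,65]], "newtons": 40}}

```text
t: 1.7
tool_pos: [0.5453, 0.2201, 0.2003]
eef_rot: [[-0.997, -0.072, -0.001], [-0.072, 0.997, 0.003], [0.001, 0.003, -1.0]]
ft_force: [0.8, 0.2, 0.0]
grip_width: 0.759
gripper_force: 0.0
```

```bash
python3 -c "
from mv import *
rows([(.546,.2178,.05,94),(.546,.2178,.022,94)])"
```

```text
now [0.5453 0.2201 0.2003] psi 94.1276515148373 t 1.7 q7 1.179054983556785
[ 0.0051 -0.0011  0.0043 -0.001  -0.0046  0.2505]
[ 0.0051 -0.0011  0.0043 -0.001  -0.0047  0.2972]
```

>>> {"op": "carry_out", "data": {"rows": [[0.005,0,0.004,-0.001,-0.0047,0.1,65],[0.005,0,0.004,-0.001,-0.0047,0.2,65],[0.005,0,0.004,-0.001,-0.0047,0.25,65],[0.005,0,0.004,-0.001,-0.0047,0.28,65],[0.005,0,0.004,-0.001,-0.0047,0.297,65],[0.005,0,0.004,-0.001,-0.0047,0.297,65],[0.005,0,0.004,-0.001,-0.0047,0.297,65]]}}

```text
t: 2.58
tool_pos: [0.5482, 0.2163, 0.0234]
eef_rot: [[-0.998, -0.068, 0.002], [-0.068, 0.998, -0.0], [-0.002, -0.0, -1.0]]
ft_force: [-0.1, -0.5, -0.1]
grip_width: 0.763
gripper_force: 0.0
```

```bash
python3 -c "
from h import *
c=capture('scene');cv2.imwrite('pics/s1.png',cv2.resize(c['image'][190:300,320:460],None,fx=5,fy=5,interpolation=cv2.INTER_CUBIC))"
```

```text
(no output)
```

View pics/s1.png

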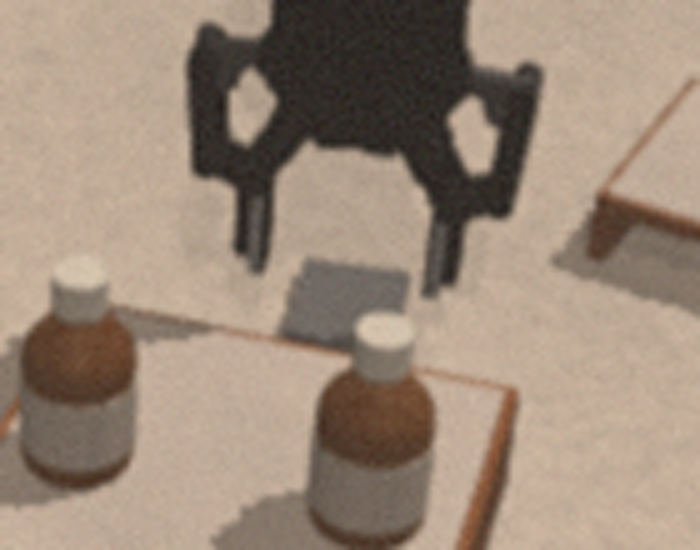

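The blade sits between the open fingers, whose tips (255,270) and (430,295) still hang above the bench. I go a little lower and close.

>>> {"op": "carry_out", "data": {"rows": [[0,0,0,0,0,0.005,60],[0,0,0,0,0,0.009,55],[0,0,0,0,0,0.009,50],[0,0,0,0,0,0.009,50]]}}

```text
t: 3.12
tool_pos: [0.5473, 0.2158, 0.0168]
eef_rot: [[-0.998, -0.068, 0.0], [-0.068, 0.998, -0.001], [-0.0, -0.001, -1.0]]
ft_force: [-0.3, 0.1, 0.1]
grip_width: 0.583
gripper_force: 0.0
```

>>> {"op": "carry_out", "data": {"rows": [[0,0,0,0,0,0,40],[0,0,0,0,0,0,35],[0,0,0,0,0,0,35],[0,0,0,0,0,0,35]]}}

```text
t: 3.62
tool_pos: [0.5473, 0.2158, 0.0168]
eef_rot: [[-0.998, -0.068, 0.0], [-0.068, 0.998, -0.001], [-0.0, -0.001, -1.0]]
ft_force: [0.7, -0.2, -0.1]
grip_width: 0.411
gripper_force: 0.0
```

```bash
python3 -c "
from h import *
c=capture('scene');a=cv2.resize(c['image'][200:280,340:420],None,fx=5,fy=5,interpolation=cv2.INTER_CUBIC)
c=capture('top');b=cv2.resize(c['image'][230:310,218:298],None,fx=5,fy=5,interpolation=cv2.INTER_CUBIC)
cv2.imwrite('pics/s2.png',np.hstack([a,b]))"
```

```text
(no output)
```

View pics/s2.png

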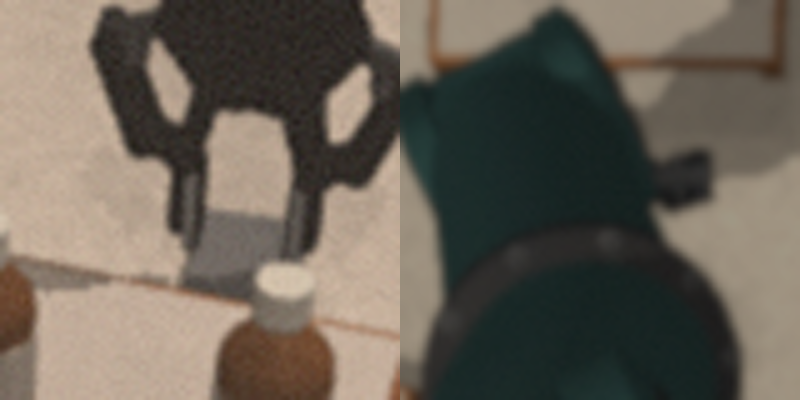

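Scene crop: the fingertips (190,248) and (300,258) closed above the blade, so the tips sit higher than supposed. I reopen, go lower in small steps and watch the force.

>>> {"op": "carry_out", "data": {"rows": [[0,0,0,0,0,-0.003,55],[0,0,0,0,0,-0.003,60],[0,0,0,0,0,0,60],[0,0,0,0,0,0.006,60],[0,0,0,0,0,0.012,60],[0,0,0,0,0,0.012,60]]}}

```text
t: 4.47
tool_pos: [0.547, 0.2157, 0.0091]
eef_rot: [[-0.998, -0.068, -0.0], [-0.068, 0.998, -0.001], [0.001, -0.001, -1.0]]
ft_force: [-0.1, -0.1, 0.5]
grip_width: 0.702
gripper_force: 0.0
```

>>> {"op": "carry_out", "data": {"rows": [[0,0,0,0,0,0,52],[0,0,0,0,0,0,46],[0,0,0,0,0,0,40],[0,0,0,0,0,0,38],[0,0,0,0,0,0,38]]}}

```text
t: 5.1
tool_pos: [0.5473, 0.2158, 0.0097]
eef_rot: [[-0.998, -0.068, 0.0], [-0.068, 0.998, -0.001], [-0.0, -0.001, -1.0]]
ft_force: [0.1, 0.1, -0.1]
grip_width: 0.445
gripper_force: 0.0
```

```bash
python3 -c "
from mv import *
c=capture('scene')
print('tip on z=.0095',onz(c,[[381,242.4],[401.6,244]],.0095))
t=capture('top')
p=np.array([.5473,.2158,0]);y=np.array([-.068,.998,0])
for z in (0,.005,.01,.015,.02): print(z,pix(c,[p+y*.0175+[0,0,z],p-y*.0175+[0,0,z]]).round(1).tolist())
cv2.imwrite('pics/s3.png',cv2.resize(c['image'][200:280,340:440],None,fx=7,fy=7,interpolation=cv2.INTER_CUBIC))
"
```

```text
tip on z=.0095 [[0.5077 0.193  0.0095]
 [0.4997 0.2363 0.0095]]
0 [[395.5, 259.7], [378.9, 257.2]]
0.005 [[395.7, 257.8], [379.0, 255.3]]
0.01 [[395.9, 255.9], [379.2, 253.4]]
0.015 [[396.1, 254.0], [379.3, 251.5]]
0.02 [[396.3, 252.1], [379.5, 249.6]]
```

View pics/s3.png

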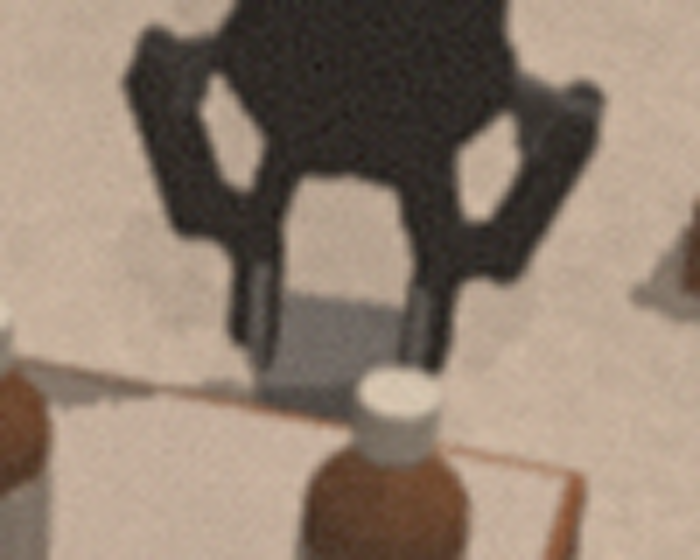

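Scene crop: fingers closed to ~38 mm, tips at rows ~253 in the full picture, i.e. around z ≈ 15–20 mm, still above the blade though the TCP reads 9.7 mm; the blade's place agrees in both views. I reopen and step down, watching force.

>>> {"op": "carry_out", "data": {"rows": [[0,0,0,0,0,-0.003,55],[0,0,0,0,0,-0.003,60],[0,0,0,0,0,0.0,60],[0,0,0,0,0,0.004,60],[0,0,0,0,0,0.008,60],[0,0,0,0,0,0.008,60]]}}

```text
t: 5.95
tool_pos: [0.5471, 0.2157, 0.0045]
eef_rot: [[-0.998, -0.068, -0.0], [-0.068, 0.998, -0.001], [0.0, -0.001, -1.0]]
ft_force: [0.4, 0.4, 0.7]
grip_width: 0.703
gripper_force: 0.0
```

>>> {"op": "carry_out", "data": {"rows": [[0,0,0,0,0,0.004,60],[0,0,0,0,0,0.004,60]]}}

```text
t: 6.2
tool_pos: [0.5472, 0.2157, 0.0022]
eef_rot: [[-0.998, -0.068, 0.0], [-0.068, 0.998, -0.001], [-0.0, -0.001, -1.0]]
ft_force: [-0.3, 0.1, -0.4]
grip_width: 0.7
gripper_force: 0.0
```

>>> {"op": "carry_out", "data": {"rows": [[0,0,0,0,0,0,52],[0,0,0,0,0,0,46],[0,0,0,0,0,0,40],[0,0,0,0,0,0,38],[0,0,0,0,0,0,38]]}}

```text
t: 6.82
tool_pos: [0.5473, 0.2159, 0.0025]
eef_rot: [[-0.998, -0.068, 0.0], [-0.068, 0.998, -0.001], [-0.0, -0.001, -1.0]]
ft_force: [-1.1, 0.7, -0.0]
grip_width: 0.45
gripper_force: 0.2
```

>>> {"op": "carry_out", "data": {"rows": [[0,0,0,0,0,-0.003,55],[0,0,0,0,0,-0.003,60],[0,0,0,0,0,0.0,60],[0,0,0,0,0,0.003,60],[0,0,0,0,0,0.006,60],[0,0,0,0,0,0.006,60]]}}

```text
t: 7.58
tool_pos: [0.5471, 0.2157, -0.0015]
eef_rot: [[-0.998, -0.068, -0.0], [-0.068, 0.998, -0.001], [0.0, -0.001, -1.0]]
ft_force: [0.3, -0.7, 0.5]
grip_width: 0.703
gripper_force: 0.0
```

```bash
python3 -c "
from mv import *
c=capture('scene')
print(get_obs()['ft_force'],get_obs()['tool_pos'])
cv2.imwrite('pics/s4.png',cv2.resize(c['image'][200:280,340:440],None,fx=7,fy=7,interpolation=cv2.INTER_CUBIC))
"
```

```text
[0.3642 0.6235 0.1229] [ 0.5472  0.2157 -0.0013]
```

View pics/s4.png

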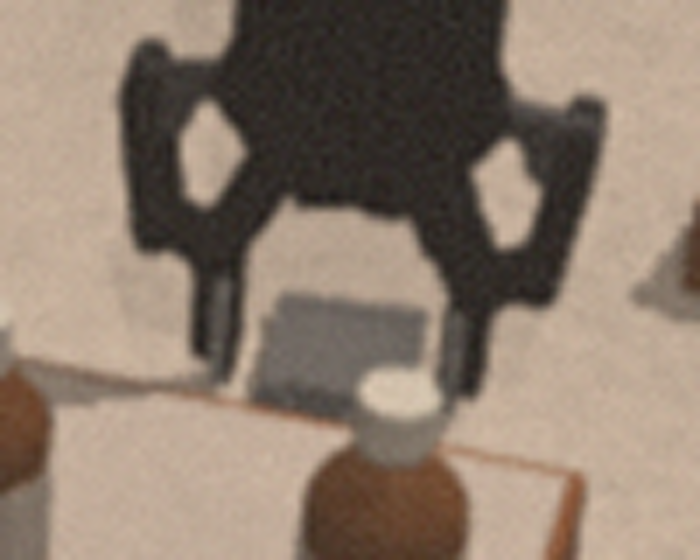

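Scene crop: fingers (tips at (225,385) and (465,395)) straddle the blade, evenly in y, and look close to the bench now. The tool's z reading is evidently off by some 10–15 mm relative to the tips. Close again.

>>> {"op": "carry_out", "data": {"rows": [[0,0,0,0,0,0,52],[0,0,0,0,0,0,46],[0,0,0,0,0,0,40],[0,0,0,0,0,0,38],[0,0,0,0,0,0,38]]}}

```text
t: 8.25
tool_pos: [0.5473, 0.2158, -0.0011]
eef_rot: [[-0.998, -0.068, 0.0], [-0.068, 0.998, -0.001], [-0.0, -0.001, -1.0]]
ft_force: [-0.6, -0.1, 0.6]
grip_width: 0.516
gripper_force: 40.4
```

Gripped (40 N at ~44 mm). Now draw it out along tool +x, ~125 mm.

>>> {"op": "carry_out", "data": {"rows": [[0,0,0,0.015,0,0,38],[0,0,0,0.04,0,0,38],[0,0,0,0.07,0,0,38],[0,0,0,0.1,0,0,38],[0,0,0,0.13,0,0,38],[0,0,0,0.16,0,0,38],[0,0,0,0.19,0,0,38],[0,0,0,0.21,0,0,38],[0,0,0,0.21,0,0,38]], "newtons": 50}}

```text
t: 9.38
tool_pos: [0.419, 0.2067, -0.0013]
eef_rot: [[-0.998, -0.069, -0.003], [-0.069, 0.998, -0.003], [0.003, -0.002, -1.0]]
ft_force: [-2.3, -0.9, 1.5]
grip_width: 0.51
gripper_force: 51.9
```

```bash
python3 -c "
from mv import *
c=capture('top')
a=c['image'][220:330,190:330]
cv2.imwrite('pics/s5.png',cv2.resize(a,None,fx=5,fy=5,interpolation=cv2.INTER_CUBIC))
rows([(.43,.18,-.001,66),(.45,.17,-.001,39),(.46,.17,-.001,0)])
"
```

```text
now [ 0.4197  0.2068 -0.0014] psi 93.93349968196898 t 9.425 q7 1.095818889841034
[-0.0057 -0.0043  0.9311 -0.0141 -0.0457 -0.0005]
[-0.0067 -0.003   1.8311 -0.0462 -0.0646 -0.0006]
[-0.0079 -0.0006  3.1311 -0.0628 -0.0658 -0.0006]
```

View pics/s5.png

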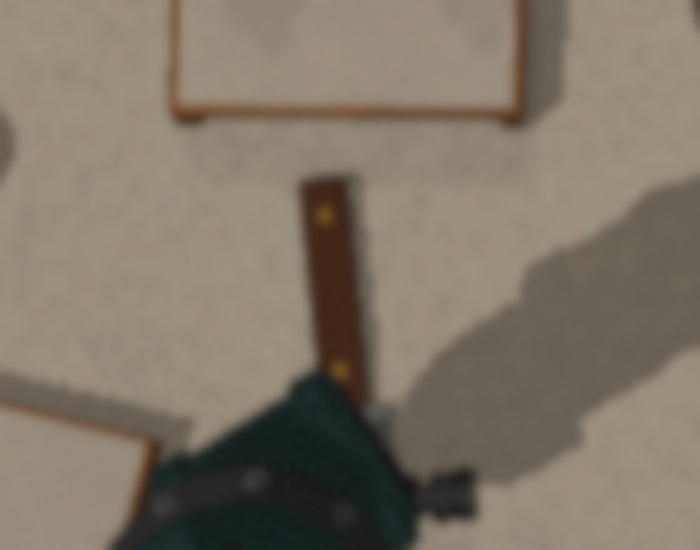

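The scraper is drawn out: its butt (crop row ~178) is well in front of the riser's edge (row ~110). I release here, wait, and lift.

>>> {"op": "carry_out", "data": {"rows": [[0,0,0,0,0,0,48],[0,0,0,0,0,0,60],[0,0,0,0,0,0,65],[0,0,0,0,0,0,65],[0,0,0,0,0,0,65],[0,0,0,0,0,0,65],[0,0,0,0,0,-0.06,65],[0,0,0,0,0,-0.15,65],[0,0,0,0,0,-0.2,65],[0,0,0,-0.02,0.18,-0.25,55],[0,0,0,-0.02,0.28,-0.25,50],[0,0,0,-0.02,0.28,-0.25,50]]}}

```text
t: 10.92
tool_pos: [0.4218, 0.379, 0.1495]
eef_rot: [[-0.998, -0.069, 0.001], [-0.069, 0.998, 0.001], [-0.001, 0.001, -1.0]]
ft_force: [0.7, 0.1, -0.1]
grip_width: 0.586
gripper_force: 0.0
```

```bash
cat >m2.py <<'E'
from mv import *
def scraper(c,zb,zh,box):
    im=c["image"];hsv=cv2.cvtColor(im,cv2.COLOR_BGR2HSV);x0,y0,x1,y1=box
    w=np.zeros(im.shape[:2],np.uint8);w[y0:y1,x0:x1]=255
    b=((hsv[...,1]<34)&(hsv[...,2]<115)).astype(np.uint8)*255&w
    h=((hsv[...,1]>110)&(hsv[...,2]<95)).astype(np.uint8)*255&w
    return rect(c,b,zb),rect(c,h,zh)
E
python3 -c "
from m2 import *
c=capture('top')
B,H=scraper(c,.0095,.014,(215,250,300,350))
print('blade',B[0],B[1]);print('handle',H[0],H[1],cv2.boundingRect(B[2]),cv2.boundingRect(H[2]))
print(get_obs()['joint_positions'])
cv2.imwrite('pics/tmp.png',c['image'])
"
```

```text
blade ((422.6319580078125, 207.6791534423828), (91.4282455444336, 44.43222427368164), 5.351904392242432) [[375.045  225.5345]
 [379.1893 181.296 ]
 [470.2189 189.8238]
 [466.0746 234.0623]]
handle ((528.2276611328125, 218.47805786132812), (113.23290252685547, 20.28016471862793), 6.467798709869385) [[470.8293 222.1761]
 [473.1138 202.025 ]
 [585.626  214.7801]
 [583.3416 234.9312]] (251, 301, 21, 38) (251, 256, 12, 45)
[-0.8428  0.4987  0.0296  2.0245 -0.0309  0.6093  0.8558]
```

```bash
python3 -c "
from mv import *
rows([(.5436,.219,.15,95.8),(.5436,.219,.03,95.8),(.5436,.219,-.001,95.8)])"
```

```text
now [0.4214 0.3877 0.1504] psi 94.38626245793776 t 10.975 q7 0.8557565367499241
[ 0.0172  0.0091 -0.0472 -0.1816 -0.296  -0.0012]
[ 0.0172  0.0091 -0.0472 -0.1807 -0.2978  0.1988]
[ 0.0172  0.0091 -0.0472 -0.1805 -0.2983  0.2504]
```

>>> {"op": "carry_out", "data": {"rows": [[0,0,-0.02,-0.09,-0.1,0,50],[0,0,-0.047,-0.18,-0.2,0,50],[0,0,-0.047,-0.181,-0.29,0,50],[0,0,-0.047,-0.181,-0.29,0,50],[0,0,-0.047,-0.181,-0.29,0.05,50],[0,0,-0.047,-0.181,-0.29,0.1,50],[0,0,-0.047,-0.181,-0.29,0.15,50],[0,0,-0.047,-0.181,-0.29,0.15,50],[0,0,-0.047,-0.181,-0.29,0.15,50]]}}

```text
t: 12.1
tool_pos: [0.5426, 0.2095, 0.0595]
eef_rot: [[-0.996, -0.092, 0.001], [-0.092, 0.996, -0.001], [-0.001, -0.001, -1.0]]
ft_force: [0.2, 1.0, 1.0]
grip_width: 0.589
gripper_force: 0.0
```

```bash
python3 -c "
from mv import *
rows([(.5436,.219,.02,95.8),(.5436,.219,-.001,95.8)])"
```

```text
now [0.5426 0.2095 0.0595] psi 95.28582827961353 t 12.1 q7 1.230302770078905
[-0.0018  0.0018 -0.0171 -0.003   0.0157  0.0658]
[-0.0018  0.0018 -0.0171 -0.003   0.0157  0.1007]
```

>>> {"op": "carry_out", "data": {"rows": [[0,0,-0.017,-0.003,0.0157,0.02,50],[0,0,-0.017,-0.003,0.0157,0.05,50],[0,0,-0.017,-0.003,0.0157,0.08,50],[0,0,-0.017,-0.003,0.0157,0.095,50],[0,0,-0.017,-0.003,0.0157,0.102,45],[0,0,-0.017,-0.003,0.0157,0.102,45]]}}

```text
t: 12.85
tool_pos: [0.5432, 0.2187, -0.0027]
eef_rot: [[-0.995, -0.101, -0.0], [-0.101, 0.995, -0.001], [0.0, -0.001, -1.0]]
ft_force: [-0.5, 0.3, -0.2]
grip_width: 0.526
gripper_force: 0.0
```

>>> {"op": "carry_out", "data": {"rows": [[0,0,0,0,0,0.002,35],[0,0,0,0,0,0.002,28],[0,0,0,0,0,0.002,20],[0,0,0,0,0,0.002,18],[0,0,0,0,0,0.002,18]], "newtons": 60}}

```text
t: 13.48
tool_pos: [0.5435, 0.219, -0.0029]
eef_rot: [[-0.995, -0.101, 0.001], [-0.101, 0.995, -0.001], [-0.001, -0.001, -1.0]]
ft_force: [0.2, -0.0, 6.1]
grip_width: 0.289
gripper_force: 60.0
```

>>> {"op": "carry_out", "data": {"rows": [[0,0,0,0,0,-0.02,18],[0,0,0,0,0,-0.08,18],[0,0,0,0,0,-0.16,18],[0,0,0,0.02,-0.03,-0.24,18],[0,0,0,0.05,-0.1,-0.288,18],[0,0,0,0.08,-0.19,-0.288,18],[0,0,0,0.11,-0.28,-0.288,18],[0,0,0,0.14,-0.37,-0.288,18],[0,0,0,0.165,-0.46,-0.288,18],[0,0,0,0.181,-0.53,-0.288,18],[0,0,0,0.181,-0.566,-0.288,18],[0,0,0,0.181,-0.566,-0.288,18]], "newtons": 70}}

```text
t: 14.98
tool_pos: [0.4692, -0.1317, 0.17]
eef_rot: [[-0.995, -0.097, 0.001], [-0.097, 0.995, -0.002], [-0.001, -0.002, -1.0]]
ft_force: [-0.1, 0.0, -0.7]
grip_width: 0.282
gripper_force: 68.9
```

>>> {"op": "carry_out", "data": {"rows": [[0,0,0.25,0,0,0,18],[0,0,0.5,0,0,0,18],[0,0,0.75,0,0,0,18],[0,0,0.96,0,0,0,18],[0,0,0.96,0,0,0,18]]}}

```text
t: 15.6
tool_pos: [0.4695, -0.1279, 0.1696]
eef_rot: [[-0.922, 0.387, 0.0], [0.387, 0.922, -0.0], [-0.0, -0.0, -1.0]]
ft_force: [0.2, 0.4, -0.4]
grip_width: 0.282
gripper_force: 68.9
```

>>> {"op": "carry_out", "data": {"rows": [[0,0,0.25,0,0,0,18],[0,0,0.5,0,0,0,18],[0,0,0.75,0,0,0,18],[0,0,0.96,0,0,0,18]]}}

```text
t: 16.1
tool_pos: [0.4694, -0.1286, 0.1696]
eef_rot: [[-0.618, 0.786, 0.0], [0.786, 0.618, -0.0], [-0.0, -0.0, -1.0]]
ft_force: [0.5, 1.1, -0.9]
grip_width: 0.284
gripper_force: 68.9
```

>>> {"op": "carry_out", "data": {"rows": [[0,0,0.25,0,0,0,18],[0,0,0.5,0,0,0,18],[0,0,0.75,0,0,0,18],[0,0,0.96,0,0,0,18]]}}

```text
t: 16.6
tool_pos: [0.4694, -0.1285, 0.1695]
eef_rot: [[-0.163, 0.987, 0.0], [0.987, 0.163, -0.0], [-0.0, 0.0, -1.0]]
ft_force: [-0.1, -0.4, -1.4]
grip_width: 0.28
gripper_force: 68.9
```

>>> {"op": "carry_out", "data": {"rows": [[0,0,0.25,0,0,0,18],[0,0,0.5,0,0,0,18],[0,0,0.75,0,0,0,18],[0,0,0.96,0,0,0,18],[0,0,0.96,0,0,0,18]]}}

```text
t: 17.23
tool_pos: [0.4694, -0.1286, 0.1694]
eef_rot: [[0.328, 0.945, -0.0], [0.945, -0.328, -0.001], [-0.001, -0.0, -1.0]]
ft_force: [0.4, -0.4, -1.0]
grip_width: 0.284
gripper_force: 68.9
```

>>> {"op": "carry_out", "data": {"rows": [[0,0,0.25,0,0,0,18],[0,0,0.5,0,0,0,18],[0,0,0.75,0,0,0,18],[0,0,0.96,0,0,0,18]]}}

```text
t: 17.73
tool_pos: [0.4694, -0.129, 0.1695]
eef_rot: [[0.745, 0.667, 0.0], [0.667, -0.745, -0.0], [-0.0, 0.0, -1.0]]
ft_force: [0.6, 0.2, -0.6]
grip_width: 0.282
gripper_force: 68.9
```

>>> {"op": "carry_out", "data": {"rows": [[0,0,0.25,0,0,0,18],[0,0,0.5,0,0,0,18],[0,0,0.75,0,0,0,18],[0,0,0.96,0,0,0,18],[0,0,0.96,0,0,0,18]]}}

```text
t: 18.35
tool_pos: [0.4693, -0.129, 0.1693]
eef_rot: [[0.973, 0.229, -0.0], [0.229, -0.973, -0.001], [-0.001, 0.001, -1.0]]
ft_force: [-0.3, 1.2, -0.5]
grip_width: 0.278
gripper_force: 68.9
```

```bash
python3 -c "
from mv import *
rows([(.45,-.172,.10,-97)])
c=capture('top');cv2.imwrite('pics/s6.png',c['image'])
hsv=cv2.cvtColor(c['image'],cv2.COLOR_BGR2HSV)
for k in ((420,200),(410,225),(426,225),(415,240)):print(hsv[k[1],k[0]])
"
```

```text
now [ 0.4693 -0.129   0.1693] psi -76.74521963660405 t 18.35 q7 -0.44686896608808
[ 0.0013  0.0009  0.6752 -0.0477  0.0622  0.1156]
[ 18 135 136]
[ 17 130  88]
[ 18 134 120]
[ 18 133  98]
```

>>> {"op": "carry_out", "data": {"rows": [[0,0,0.25,-0.02,0.03,0.05,18],[0,0,0.5,-0.04,0.05,0.1,18],[0,0,0.675,-0.048,0.062,0.15,18],[0,0,0.675,-0.048,0.062,0.182,18],[0,0,0.675,-0.048,0.062,0.182,18],[0,0,0.675,-0.048,0.062,0.182,18]]}}

```text
t: 19.15
tool_pos: [0.4503, -0.1726, 0.061]
eef_rot: [[0.992, -0.125, 0.001], [-0.125, -0.992, -0.001], [0.002, 0.001, -1.0]]
ft_force: [1.0, 0.1, -0.5]
grip_width: 0.284
gripper_force: 68.9
```

```bash
python3 -c "
from mv import *
rows([(.45,-.172,.06,-97)])
a=capture('top')['image'];b=capture('scene')['image']
A=cv2.resize(a[170:290,385:455],None,fx=5,fy=5,interpolation=cv2.INTER_CUBIC)
B=cv2.resize(b[180:285,130:220],None,fx=5,fy=5,interpolation=cv2.INTER_CUBIC)
o=np.zeros((600,800,3),np.uint8);o[:600,:350]=A;o[:525,350:800]=B
cv2.imwrite('pics/s7.png',o)"
```

```text
now [ 0.4503 -0.1726  0.061 ] psi -97.16813102071477 t 19.15 q7 -0.3916764698891164
[ 0.0015 -0.0029 -0.0056 -0.0006 -0.001   0.0016]
```

View pics/s7.png

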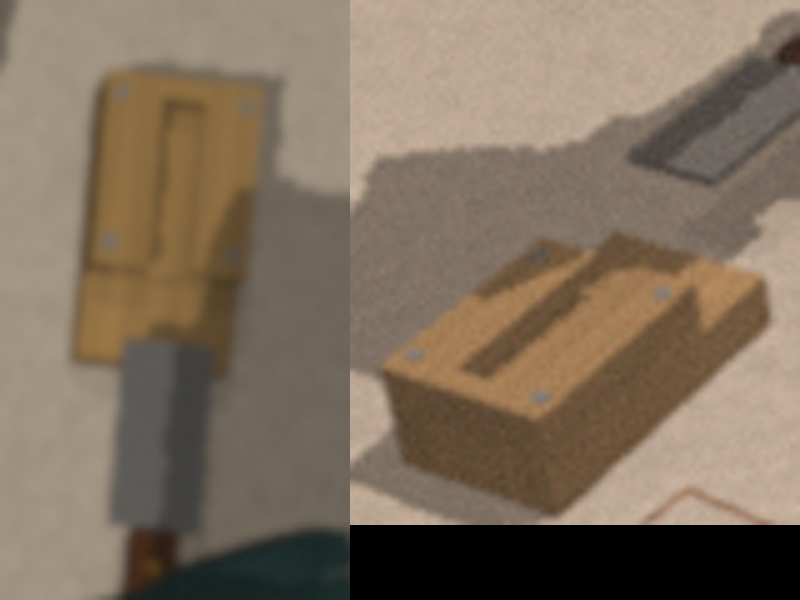

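Left (top view): held blade over the sill, tip corners (123,340) and (215,347); the roof screws at (122,92), (246,107), (110,240), (234,252). Right (scene): tip corners (712,183) and (632,158), screws (540,397), (415,355), (662,293), (540,256). I triangulate these.

```bash
cat > tri.py <<'E'
from mv import *
def tri(ca,ua,cb,ub):
    oa,da=ray(ca,ua);ob,db=ray(cb,ub);out=[]
    for a,b in zip(da,db):
        a=a/np.linalg.norm(a);b=b/np.linalg.norm(b)
        s=np.linalg.lstsq(np.c_[a,-b],ob-oa,rcond=None)[0]
        P,Q=oa+s[0]*a,ob+s[1]*b;out.append(np.r_[(P+Q)/2,np.linalg.norm(P-Q)])
    return np.array(out)
T=lambda a:[[385+x/5-.4,170+y/5-.4] for x,y in a]
S=lambda a:[[130+(x-350)/5-.4,180+y/5-.4] for x,y in a]
E
python3 -c "
from tri import *
a=capture('top');b=capture('scene')
ts=[(122,92),(246,107),(110,240),(234,252)]
print('screws',tri(a,T(ts),b,S([(540,397),(415,355),(662,293),(540,256)])))
s=onz(a,T(ts),.05)[:,:2];print('screws top on z=.05',s);
print('axis deg',np.degrees(np.arctan2(*(s[[0,1]]-s[[2,3]])[:,::-1].T)),'centre',s.mean(0),'perp',np.degrees(np.arctan2(*(s[[0,2]]-s[[1,3]])[:,::-1].T))-90)
s=onz(b,S([(540,397),(415,355),(662,293),(540,256)]),.05)[:,:2];print('scene',s,'axis',np.degrees(np.arctan2(*(s[[0,1]]-s[[2,3]])[:,::-1].T)),'centre',s.mean(0))
print('tip',tri(a,T([(123,340),(215,347)]),b,S([(712,183),(632,158)])))
bl=onz(a,T([(123,341),(215,346),(200,531),(110,524)]),.073);print('blade top z=.073',bl)
m1=bl[:2].mean(0);m2=bl[2:].mean(0);print(m1,m2,np.degrees(np.arctan2(*(m1-m2)[1::-1])),np.linalg.norm(m1-m2))
print('window',onz(a,T([(163,100),(204,102)]),.05))
"
```

```text
screws [[ 0.7499 -0.1786  0.0514  0.0021]
 [ 0.7411 -0.2421  0.051   0.0015]
 [ 0.6725 -0.1687  0.0515  0.0012]
 [ 0.665  -0.2315  0.052   0.0005]]
screws top on z=.05 [[ 0.7496 -0.1778]
 [ 0.7409 -0.2416]
 [ 0.6725 -0.1684]
 [ 0.6653 -0.2317]]
axis deg [-6.9596 -7.4397] centre [ 0.7071 -0.2049] perp [-7.8326 -6.4736]
scene [[ 0.7486 -0.1809]
 [ 0.7401 -0.2438]
 [ 0.6707 -0.1706]
 [ 0.6627 -0.2336]] axis [-7.485  -7.4997] centre [ 0.7055 -0.2073]
tip [[ 0.6184 -0.1707  0.0719  0.0034]
 [ 0.6131 -0.2146  0.0729  0.0008]]
blade top z=.073 [[ 0.617  -0.1689  0.073 ]
 [ 0.6137 -0.2149  0.073 ]
 [ 0.5214 -0.2033  0.073 ]
 [ 0.5257 -0.1587  0.073 ]]
[ 0.6154 -0.1919  0.073 ] [ 0.5235 -0.181   0.073 ] -6.779196335465262 0.09246535929086407
window [[ 0.7451 -0.1988  0.05  ]
 [ 0.7438 -0.22    0.05  ]]
```

Tip is ~41 mm before the mouth, ~1 mm off the slot line, angle within 0.4°. Correct and lower to slot height.

>>> {"op": "carry_out", "data": {"rows": [[0,0,0.013,0,0.0005,0.02,18],[0,0,0.013,0,0.0005,0.04,18],[0,0,0.013,0,0.0005,0.057,18],[0,0,0.013,0,0.0005,0.057,18],[0,0,0.013,0,0.0005,0.057,18]]}}

```text
t: 19.98
tool_pos: [0.4496, -0.1731, 0.0261]
eef_rot: [[0.991, -0.133, 0.0], [-0.133, -0.991, -0.001], [0.0, 0.001, -1.0]]
ft_force: [-0.5, 0.3, -0.8]
grip_width: 0.283
gripper_force: 68.9
```

```bash
python3 - <<'E'
from m2 import *
a=capture('top')
rows([(.4503+.04,-.1726-.0051,.0267,-97.4)])
B,H=scraper(a,.038,.042,(385,225,450,300))
print('blade',B[0],B[1],cv2.boundingRect(B[2]))
E
```

```text
now [ 0.4498 -0.1731  0.0263] psi -97.65617217885344 t 20.025 q7 -0.3091693663561837
[ 0.0022 -0.0012 -0.0085  0.068  -0.0014 -0.0007]
blade ((567.6448974609375, -188.49383544921875), (45.03594970703125, 90.07197570800781), 81.39900970458984) [[ 519.7478 -204.0233]
 [ 608.8068 -217.4938]
 [ 615.542  -172.9644]
 [ 526.483  -159.4939]] (406, 241, 20, 37)
```

```bash
python3 - <<'E'
from m2 import *
def edges(im,r0,r1,x0,x1):
    g=cv2.GaussianBlur(im,(3,3),0).astype(float)
    d=g[...,2]-g[...,0]          # red-blue: grey blade ~ low, bench/wood higher
    L=[];Rr=[]
    for v in range(r0,r1):
        p=d[v,x0:x1];gr=np.gradient(p);i=int(np.argmin(gr));j=i+int(np.argmax(gr[i:]))
        f=lambda k:k+0.5*(gr[k-1]-gr[k+1])/(gr[k-1]-2*gr[k]+gr[k+1])
        L.append((x0+f(i),v));Rr.append((x0+f(j),v))
    return np.array(L),np.array(Rr)
a=capture('top')
L,Rr=edges(a['image'],243,276,395,440)
print(np.c_[L[:,0],Rr[:,0]][::4].round(1).tolist())
l=onz(a,L,.0378)[:,:2];r=onz(a,Rr,.0378)[:,:2];m=(l+r)/2
ok=abs(np.linalg.norm(l-r,axis=1)-.046)<.005;print(ok.sum(),np.linalg.norm(l-r,axis=1).mean())
k=np.polyfit(m[ok,0],m[ok,1],1);print('blade axis deg',np.degrees(np.arctan(k[0])),'y at .61,.57:',np.polyval(k,[.61,.57]))
print('slot line y', -.2050+(.7071-np.array([.61,.57]))*np.tan(np.radians(7.25)))
E
```

```text
Traceback (most recent call last):
IndexError: index 45 is out of bounds for axis 0 with size 45
```

```bash
python3 - <<'E'
from m2 import *
a=capture('top');g=cv2.GaussianBlur(a['image'],(3,3),0).astype(float)
d=g[...,2]-g[...,0];L=[];Rr=[]
for v in range(243,276):   # half-level crossings of red-blue, walking out from the blade's middle
    p=d[v];c=int(np.argmin(np.convolve(p[400:432],np.ones(9)/9,'valid')))+404
    lo=np.median(p[c-4:c+5])
    def cross(s):
        k=c;hi=np.median([p[c+s*t] for t in range(12,17)]);th=(lo+hi)/2
        while p[k+s]<th and abs(k-c)<16:k+=s
        return k+s*(th-p[k])/(p[k+s]-p[k])
    L.append((cross(-1),v));Rr.append((cross(1),v))
L,Rr=np.array(L),np.array(Rr);print(np.c_[L[:,0],Rr[:,0]][::4].round(1).tolist())
l=onz(a,L,.0378)[:,:2];r=onz(a,Rr,.0378)[:,:2];m=(l+r)/2;w=np.linalg.norm(l-r,axis=1)
ok=abs(w-.046)<.004;print(ok.sum(),w.mean())
k=np.polyfit(m[ok,0],m[ok,1],1);print('deg',np.degrees(np.arctan(k[0])),'y at .61,.57:',np.polyval(k,[.61,.57]))
print('slot y',-.2050+(.7071-np.array([.61,.57]))*np.tan(np.radians(7.25)))
E
```

```text
[[407.8, 425.3], [407.1, 425.5], [406.8, 425.1], [406.4, 424.8], [405.9, 424.1], [405.5, 423.9], [405.4, 423.3], [404.9, 423.3], [405.2, 421.6]]
32 0.04624692864698765
deg -7.774488681969803 y at .61,.57: [-0.1938 -0.1883]
slot y [-0.1926 -0.1876]
```

>>> {"op": "carry_out", "data": {"rows": [[0,0,-0.013,0,0,0,18],[0,0,-0.013,0.015,0,0,18],[0,0,-0.013,0.03,-0.0002,0,18],[0,0,-0.013,0.045,-0.0003,0,18],[0,0,-0.013,0.055,-0.0004,0,18],[0,0,-0.013,0.055,-0.0004,0,18]]}}

```text
t: 20.88
tool_pos: [0.4833, -0.1771, 0.0261]
eef_rot: [[0.992, -0.125, 0.001], [-0.125, -0.992, -0.001], [0.001, 0.001, -1.0]]
ft_force: [0.7, -0.1, -1.6]
grip_width: 0.283
gripper_force: 68.9
```

>>> {"op": "carry_out", "data": {"rows": [[0,0,0,0.008,0,0,18],[0,0,0,0.016,0,0,18],[0,0,0,0.025,0,0,18],[0,0,0,0.03,0,0,18],[0,0,0,0.03,0,0,18]]}}

```text
t: 21.5
tool_pos: [0.5007, -0.1793, 0.0262]
eef_rot: [[0.992, -0.126, 0.001], [-0.126, -0.992, -0.001], [0.001, 0.001, -1.0]]
ft_force: [0.5, 0.6, -0.1]
grip_width: 0.277
gripper_force: 68.9
```

No contact force, tip should be ~10 mm inside. Continue.

>>> {"op": "carry_out", "data": {"rows": [[0,0,0,0.015,0,0,18],[0,0,0,0.03,0,0,18],[0,0,0,0.045,0,0,18],[0,0,0,0.06,0,0,18],[0,0,0,0.075,0,0,18],[0,0,0,0.09,0,0,18],[0,0,0,0.1,0,0,18],[0,0,0,0.1,0,0,18]]}}

```text
t: 22.5
tool_pos: [0.5605, -0.1869, 0.0262]
eef_rot: [[0.992, -0.126, 0.001], [-0.126, -0.992, -0.001], [0.001, 0.001, -1.0]]
ft_force: [-0.2, 0.3, -1.0]
grip_width: 0.281
gripper_force: 68.9
```

>>> {"op": "carry_out", "data": {"rows": [[0,0,0,0.008,0,0,18],[0,0,0,0.016,0,0,18],[0,0,0,0.022,0,0,18],[0,0,0,0.022,0,0,18]]}}

```text
t: 23.0
tool_pos: [0.5734, -0.1885, 0.0262]
eef_rot: [[0.992, -0.126, 0.001], [-0.126, -0.992, -0.001], [0.001, 0.001, -1.0]]
ft_force: [-0.2, 0.0, -1.3]
grip_width: 0.283
gripper_force: 68.9
```

>>> {"op": "carry_out", "data": {"rows": [[0,0,0,0.004,0,0,18],[0,0,0,0.007,0,0,18],[0,0,0,0.007,0,0,18]]}}

```text
t: 23.38
tool_pos: [0.5773, -0.1891, 0.0262]
eef_rot: [[0.992, -0.126, 0.0], [-0.126, -0.992, -0.001], [0.001, 0.001, -1.0]]
ft_force: [-0.6, -0.3, -0.5]
grip_width: 0.285
gripper_force: 68.9
```

>>> {"op": "carry_out", "data": {"rows": [[0,0,0,0.003,0,0,18],[0,0,0,0.003,0,0,18]]}}

```text
t: 23.62
tool_pos: [0.5791, -0.1893, 0.0263]
eef_rot: [[0.992, -0.126, 0.001], [-0.126, -0.992, -0.001], [0.001, 0.001, -1.0]]
ft_force: [-0.0, 0.2, -1.8]
grip_width: 0.282
gripper_force: 68.9
```

>>> {"op": "carry_out", "data": {"rows": [[0,0,0,0.003,0,0,18],[0,0,0,0.003,0,0,18]]}}

```text
t: 23.88
tool_pos: [0.5795, -0.1893, 0.026]
eef_rot: [[0.992, -0.126, -0.002], [-0.126, -0.992, -0.0], [-0.002, 0.001, -1.0]]
ft_force: [-2.4, 0.4, -0.6]
grip_width: 0.283
gripper_force: 69.0
```

>>> {"op": "carry_out", "data": {"rows": [[0,0,0,0.003,0,0,18],[0,0,0,0.003,0,0,18]]}}

```text
t: 24.12
tool_pos: [0.5795, -0.1892, 0.0256]
eef_rot: [[0.992, -0.127, -0.005], [-0.127, -0.992, 0.001], [-0.005, -0.0, -1.0]]
ft_force: [-5.2, 0.6, 0.2]
grip_width: 0.282
gripper_force: 69.0
```

Stop reached after 130 mm of travel, just as computed (force rising to 5 N). Ease the push, lower onto the sill, release and lift off.

>>> {"op": "carry_out", "data": {"rows": [[0,0,0,-0.002,0,0.002,18],[0,0,0,-0.002,0,0.0035,18],[0,0,0,-0.002,0,0.0035,18],[0,0,0,-0.002,0,0.0035,30],[0,0,0,-0.002,0,0.0035,45],[0,0,0,-0.002,0,0.0035,55],[0,0,0,-0.002,0,0.0035,55],[0,0,0,-0.002,0,-0.03,55],[0,0,0,-0.002,0,-0.1,55],[0,0,0,-0.05,0,-0.2,55],[0,0,0,-0.05,0.2,-0.3,55],[0,0,0,-0.05,0.3,-0.3,55]]}}

```text
t: 25.62
tool_pos: [0.5396, -0.3009, 0.1919]
eef_rot: [[0.992, -0.123, 0.004], [-0.123, -0.992, -0.002], [0.004, 0.002, -1.0]]
ft_force: [0.9, -0.7, -1.0]
grip_width: 0.648
gripper_force: 0.0
```

```bash
python3 -c "
from tri import *
a=capture('top');b=capture('scene')
A=cv2.resize(a['image'][170:290,385:455],None,fx=5,fy=5,interpolation=cv2.INTER_CUBIC)
B=cv2.resize(b['image'][180:285,130:220],None,fx=5,fy=5,interpolation=cv2.INTER_CUBIC)
o=np.zeros((600,800,3),np.uint8);o[:600,:350]=A;o[:525,350:800]=B
cv2.imwrite('pics/s8.png',o)
ob=get_obs();print(ob['t'],ob['ft_force'],ob['tool_pos'])"
```

```text
25.725 [-1.1009 -0.3604 -0.1643] [ 0.5366 -0.3107  0.1944]
```

View pics/s8.png

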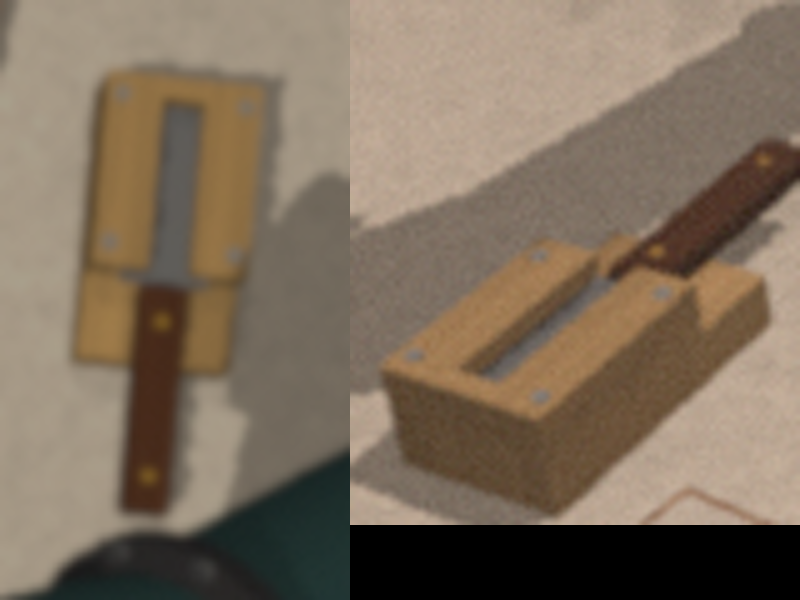

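Top: the blade fills the window up to its end (row ~103), handle in line, shoulder at row ~287, butt at (145,513). Scene: blade visible in the window to its end, handle resting on the sill. Quick check of depth by numbers, then hand in.

```bash
python3 -c "
from tri import *
a=capture('top')
P=onz(a,T([(162,287),(145,513)]),.0395)[:,:2]
u=np.array([np.cos(np.radians(-7.25)),np.sin(np.radians(-7.25))]);n=np.array([-u[1],u[0]])
print((P-[.6562,-.1986])@u,(P-[.6562,-.1986])@n, 'home: -.004,-.124'); print(get_obs()['qd'])
"
```

```text
[-0.007  -0.1236] [0.0018 0.0007] home: -.004,-.124
[-0.0472  0.0203 -0.0829  0.0337 -0.0271  0.0213 -0.0031]
```

>>> {"op": "carry_out", "data": {"rows": [[0,0,0,0,0,0,55],[0,0,0,0,0,0,55],[0,0,0,0,0,0,55]]}}

```text
t: 26.15
tool_pos: [0.5389, -0.2988, 0.188]
eef_rot: [[0.992, -0.124, -0.001], [-0.124, -0.992, -0.0], [-0.001, 0.0, -1.0]]
ft_force: [-0.2, 0.6, -0.2]
grip_width: 0.643
gripper_force: 0.0
```

```bash
python3 -c "
from rig import *
print(job_done())"
```

```text
the job is handed in; nothing more can be done
None
```

The job is handed in at about 26 s: the scraper was drawn out and laid down, then slid into the holder until it met the stop; the camera puts the handle's butt within about 1 mm of its home position, and the arm is clear. The hand-in returned no verdict, and I did not re-measure the bottles, jar and beaker afterwards.

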